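# Make up a tube-joint kit and a bracket kit

### The job

Make up the two kits from the row of five small parts just behind the two trays: in the blue tray the white tape reel flat on the white disc and the blue-collared fitting upright on the blue disc; in the yellow tray the black fitting upright on the black disc, the nut flat on the white hexagon and the bolt standing on its head on the red disc. Centre each part on its own mark and let go of it, and do not shift the red tape roll between the trays or the multimeter.

Things in the scene. Friction and masses are not known exactly. Their poses are not given: they have to be found in the camera images.
- blue_tray: Shallow kit tray with a blue edge, 110 x 180 mm, fixed to the bench, long side along its y. Origin: centre of its underside. Grey floor at z = 4 mm, edge lip 5 mm wide, 6 mm high. Flat printed marks on the floor, at x = 0: a white disc, 66 mm across, at y = +40 mm (for the white reel) and a blue disc, 40 mm across, at y = -45 mm (for the blue-collared fitting).
- yellow_tray: Shallow kit tray with a yellow edge, 110 x 210 mm, fixed to the bench, long side along its y. Origin: centre of its underside. Grey floor at z = 4 mm, edge lip 5 mm wide, 6 mm high. Flat printed marks on the floor, at x = 0: a black disc, 40 mm across, at y = +65 mm (for the black fitting), a white hexagon, 44 mm across its corners, at y = 0 (for the nut) and a red disc, 40 mm across, at y = -65 mm (for the bolt).
- blue_fitting: Push-in tube fitting standing upright: black body with a BLUE collar and a small pale cap on top. Round, 32 mm high; 16 mm across up to z = 18 mm, collar 19 mm across from 18 to 26 mm, cap 13 mm across above. Origin: centre of its underside, z up. About 15 g.
- black_fitting: The same fitting (same sizes and origin) but with a BLACK collar: all black with a small pale cap on top.
- ptfe_reel: White reel of thread-sealing tape lying flat: round, 48 mm outer diameter, 13 mm high, with a small hole in the middle. Grip it across its outside. Origin: centre of its underside, z up. About 20 g.
- tall_bolt: Steel hex bolt standing upright on its head: head 17 x 19 mm across and 6 mm high at the bottom, threaded shank 10 mm across above it, 46 mm high in all. It is the bolt in the row behind the trays, not the one at the very back of the bench. Origin: centre of the underside of the head, z up. About 20 g.
- hex_nut: Steel hex nut lying flat, 19 mm across flats, 22 mm across corners, 9 mm high. For gripping it behaves as a disc about 22 mm across. Origin: centre of its underside, z up. About 12 g.
- red_tape: Bystander: loose roll of RED insulating tape lying flat between the trays, 60 mm across, 18 mm high (another lies far back by the wall). Origin: centre of its underside. Not part of any kit.
- multimeter: Bystander: loose orange hand multimeter lying on its back at the right of the bench, 147 x 110 x 48 mm overall as it lies. Origin: centre of its underside. Not part of any kit.
Mind the look-alikes: they are no part of the job. Several things look just like the ptfe_reel: the one meant starts nearest to the robot's base.

How it is judged (in metres and radians):
At the end, for the whole second after the job is handed in: Each of the five parts rests on the floor of its tray, within 13 mm of the centre of its own mark along each of the tray's two axes and within 4 mm of the floor's height, upright or flat as it stood at the start (tilt under 0.15 rad), at rest (slower than 20 mm/s) (x of ptfe_reel in the frame of blue_tray between -0.013 and 0.013 m and y of ptfe_reel in the frame of blue_tray between 0.027 and 0.053 m and z of ptfe_reel in the frame of blue_tray between 0 and 0.008 m and angle between each of ptfe_reel, blue_fitting, black_fitting, hex_nut, tall_bolt's own z axis and vertical below 0.15 rad and linear speed of each of ptfe_reel, blue_fitting, black_fitting, hex_nut, tall_bolt below 0.02 m/s and x of blue_fitting in the frame of blue_tray between -0.013 and 0.013 m and y of blue_fitting in the frame of blue_tray between -0.058 and -0.032 m and z of blue_fitting in the frame of blue_tray between 0 and 0.008 m and x of black_fitting in the frame of yellow_tray between -0.013 and 0.013 m and y of black_fitting in the frame of yellow_tray between 0.052 and 0.078 m and z of black_fitting in the frame of yellow_tray between 0 and 0.008 m and x of hex_nut in the frame of yellow_tray between -0.013 and 0.013 m and y of hex_nut in the frame of yellow_tray between -0.013 and 0.013 m and z of hex_nut in the frame of yellow_tray between 0 and 0.008 m and x of tall_bolt in the frame of yellow_tray between -0.013 and 0.013 m and y of tall_bolt in the frame of yellow_tray between -0.078 and -0.052 m and z of tall_bolt in the frame of yellow_tray between 0 and 0.008 m); the robot touches nothing.
It fails at once if the red tape roll is shifted by more than 15 mm (distance of red_tape from where it was at the start of the episode above 0.015 m).
It fails at once if the multimeter is shifted by more than 15 mm (distance of multimeter from where it was at the start of the episode above 0.015 m).
It also fails if it takes over 112 s, if anything falls off the work surface, if the arm or the gripper's body presses on something with over 40 N, if the wrist force passes 120 N, or if a joint passes its speed limit or range.

### The arm

A 6-joint arm with a two-finger parallel gripper is mounted at the origin on a cart in front of the work surface, level with it; the furniture and walls round the work are solid. World frame = base frame: x ahead of the robot, y to its left, z up, the work surface at z = 0. Lengths are in mm, angles in rad, forces in N, time in s.
With the tool pointing down it reaches from about 250 to 800 mm from the base axis. Payload 3.9 kg.
Tool frame: the origin (TCP) lies between the finger pads; the fingertips stand 17 mm ahead of it and the grasp point (between the pads) lies 2 mm behind it; z points along the fingers, y is the line along which they close (so a half turn about z gives the same grasp; the last joint's range is limited). The gripper opens to 85 mm and grips with 20 to 120 N. Pads are 22 mm wide; open, the fingers measure 114 mm over their backs; the gripper's body (76 mm by 85 mm) begins 54 mm behind the grasp point. The pads swing forward as they close: fully open they stand 13 mm farther back than shut.
Start: joints at [1.309, 0.26, -0.138, 1.173, 0, 1.571], TCP at [135.876, 507.103, 248.304] pointing down, gripper open.
Joint ranges: [-2.78, 2.78], [-0.83, 1.72], [-1.28, 1.37], [-1.9, 2.12], [-1.57, 1.48], [-3.14, 3.14]. Speed limits (rad/s): [2.57, 2.57, 3.14, 3.14, 3.14, 3.14].

### API

Orientations are given as a rotation vector (axis times angle).
In Python, from workcell import arm gives the robot as it stands. The module is installed in compiled form; this text tells all that it offers. Calls block until the motion is done:
- arm.move_ptp(position, orientation): joint-space move of the TCP to a pose.
- arm.movel(position, max_speed=150, rot=None, max_force=None): straight line of the TCP; rot=None keeps the orientation; max_speed is the mean speed in mm/s. With max_force (N) it stops when the force on the tool has changed by that much, and returns True; else False.
- arm.movej(angles): joint-space move.
- arm.let_go() and arm.clamp(): open the fingers fully, or close them until they stop; the grip force is fixed at half the most.
- arm.dwell(seconds).
- arm.solve_ik(position, orientation): joint angles nearest the present ones, or None.
- arm.capture(name): name is "scene" or "top" or "wrist"; returns the picture (420x560x3 uint8, red, green, blue); there is no depth.
- arm.get_calibration(name): a dict with "fx", "fy", "cx", "cy" (pixels), "distortion" ([k1, k2, p1, p2, k3] as OpenCV has them; the pictures are not rectified), "eye" and "orientation" of the camera in the world; the wrist camera has in their place "hand_eye" (4x4, takes a point from camera to tool coordinates, whose origin is the TCP and whose axes are the flange's). Camera axes: x right, y down, z forward; pixel columns grow to the right and rows downward; lengths in mm; the calibration is good to about 2 mm. A picture is of the moment at which its call begins: read the wrist's pose just before it. get_calibration takes no time and is no camera call.
A pose or a line that the arm cannot do raises arm.Unreachable and nothing moves.
- arm.close_job(): hands the job in; it is judged then, once.
Readings, each from a call of its own:
- arm.get_t(): time.
- arm.get_joints(): joint angles.
- arm.get_joint_velocities(): joint speeds.
- arm.get_joint_efforts(): joint torques, N m.
- arm.get_tool_pos(): TCP position.
- arm.get_tcp_rot(): TCP orientation.
- arm.get_force(): force on the tool from outside, world axes, zero at the start.
- arm.get_torque(): the same for the moment, N m.
- arm.get_gripper_width(): finger opening in mm.
- arm.get_grip_force(): force on a finger pad.
Only numpy, scipy, OpenCV 4.12 (cv2) and the standard library are available. Lean on these libraries where they do the work, as an engineer would, in place of code of your own. Each camera call takes 0.05 s, during which the arm holds its last target. There are 200 camera calls.

## Working session

There is one attempt and no reset: what is moved stays moved. The work goes in short steps, each a Python script; the robot and the scene stay as the last script left them, time stands still between calls to the robot, and variables do not carry over. Pictures are saved under pics/ and viewed, at most 14 in all, crops included, and the job is handed in when it is done.

```bash
mkdir -p pics; python3 - <<'E'
from workcell import arm
import cv2
for n in ("scene","top"):
    im=arm.capture(n); cv2.imwrite(f"pics/{n}0.png",im[:,:,::-1]); c=arm.get_calibration(n); print(n,c)
print(arm.get_calibration("wrist"),arm.get_t(),arm.get_tcp_rot())
E
```

```text
scene {'fx': 469.75509345315334, 'fy': 469.75509345315334, 'cx': 274.6216431219982, 'cy': 212.0950606639193, 'distortion': array([-0.02831544,  0.        ,  0.        ,  0.        ,  0.        ]), 'eye': array([ 401.56514663,  462.92217379, 1086.64182936]), 'orientation': array([-0.47939355,  2.90803221, -0.79862951])}
top {'fx': 465.2986688615293, 'fy': 465.2986688615293, 'cx': 283.7127763669532, 'cy': 202.33960793424646, 'distortion': array([-0.08832858,  0.        ,  0.        ,  0.        ,  0.        ]), 'eye': array([ 412.27091375, -120.36336159, 1048.10867182]), 'orientation': array([-2.14148808,  2.12268122, -0.19775696])}
{'fx': 309.80317720675947, 'fy': 309.80317720675947, 'cx': 280.86033742835076, 'cy': 209.43331723159937, 'distortion': array([-0.0683563,  0.       ,  0.       ,  0.       ,  0.       ]), 'hand_eye': array([[ 3.28819518e-05, -9.48772344e-01, -3.15960501e-01,
         8.14284939e+01],
       [ 9.99998514e-01,  5.75862683e-04, -1.62514201e-03,
        -2.62124902e-01],
       [ 1.72383966e-03, -3.15959978e-01,  9.48770953e-01,
        -1.25901764e+02],
       [ 0.00000000e+00,  0.00000000e+00,  0.00000000e+00,
         1.00000000e+00]])} 0.1 [-4.10050474e-01 -3.11447930e+00  2.80750358e-03]
```

View pics/top0.png

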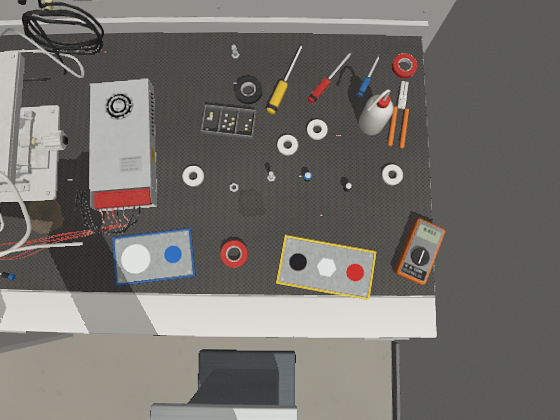

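View pics/scene0.png

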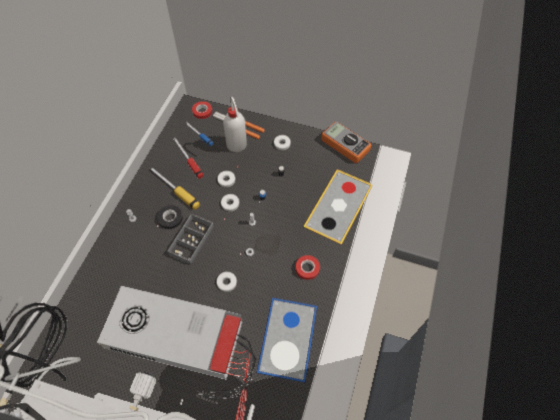

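Top view: the white reel candidates are at (193,176), (288,145), (317,129) and (393,175). The one at (193,176), at the left end of the row, looks nearest to the base. The nut is at (234,187). The bolt candidates are (271,176) in the row and (235,52) at the very back, so I take the one in the row. The blue fitting is at (308,176) and the black one at (348,186). The red rolls are at (234,253) between the trays and (404,65) by the wall. Next I measure these and check the row in a crop.

```bash
cat > h.py <<'E'
from workcell import arm
import cv2, numpy as np
from scipy.spatial.transform import Rotation as R
def cam(n):
    c=arm.get_calibration(n); K=np.array([[c["fx"],0,c["cx"]],[0,c["fy"],c["cy"]],[0,0,1]])
    if n=="wrist":
        T=np.eye(4); T[:3,:3]=R.from_rotvec(arm.get_tcp_rot()).as_matrix(); T[:3,3]=arm.get_tool_pos()
        T=T@c["hand_eye"]; return K,c["distortion"],T[:3,:3],T[:3,3]
    return K,c["distortion"],R.from_rotvec(c["orientation"]).as_matrix(),np.array(c["eye"])
def ray(C,px,z):
    K,d,Rm,e=C
    u=cv2.undistortPoints(np.array(px,float).reshape(-1,1,2),K,d).reshape(-1,2)
    v=np.c_[u,np.ones(len(u))]@Rm.T
    return e+v*((z-e[2])/v[:,2])[:,None]
def proj(C,P):
    K,d,Rm,e=C
    return cv2.projectPoints(np.array(P,float).reshape(-1,1,3),cv2.Rodrigues(Rm.T)[0],-Rm.T@e,K,d)[0].reshape(-1,2)
def blobs(m,amin=15):
    n,l,s,c=cv2.connectedComponentsWithStats(m.astype(np.uint8),connectivity=8)
    return [(c[i].round(1),s[i]) for i in range(1,n) if s[i][4]>=amin]
E
python3 - <<'E'
from h import *
im=arm.capture("top"); C=cam("top")
hsv=cv2.cvtColor(im,cv2.COLOR_RGB2HSV)
H,S,V=cv2.split(hsv)
masks={"white":(S<40)&(V>190),"blue":(H>95)&(H<125)&(S>110)&(V>60),"red":((H<8)|(H>172))&(S>140)&(V>80),"yellow":(H>20)&(H<32)&(S>140)&(V>100)}
for k,m in masks.items():
    for c,s in blobs(m):
        if 120<c[1]<300 and 100<c[0]<420: print(k,c,s,ray(C,[c],5)[0].round(0))
for n,p,z in [("reel",(193,176),13),("r2",(288,145),13),("r3",(317,129),13),("r4",(393,175),13),("nut",(234,187),9),("bolt",(271,176),20),("bf",(308,176),30),("kf",(348,186),30)]: 
    q=ray(C,[p],z)[0]; print(n,q.round(0),np.hypot(*q[:2]).round())
cr=im[120:210,170:420]; cv2.imwrite("pics/crop.png",cv2.resize(cr,None,fx=3.2,fy=3.2,interpolation=cv2.INTER_CUBIC)[:,:,::-1])
E
```

```text
white [316.7 128.9] [307 120  20  19 237] [ 775. -204.    5.]
white [287.1 144.3] [278 135  20  20 239] [ 737. -134.    5.]
white [392.3 174.3] [383 165  20  20 241] [ 668. -379.    5.]
white [192.7 175.5] [183 166  20  20 252] [660.  83.   5.]
white [307.4 174.9] [305 173   6   5  23] [ 664. -182.    5.]
white [233.6 186.9] [230 183   8   8  25] [634. -13.   5.]
white [348.2 185.5] [346 183   5   6  20] [ 640. -276.    5.]
white [135.2 258.4] [121 244  30  30 690] [468. 205.   5.]
white [326.1 266.8] [317 258  19  19 269] [ 454. -223.    5.]
white [179. 294.] [172 294  15   1  15] [391. 102.   5.]
white [203. 294.] [196 294  15   1  15] [392.  49.   5.]
white [403.5 296. ] [385 296  38   1  38] [ 390. -396.    5.]
blue [306.8 176.9] [303 173   9   7  25] [ 659. -180.    5.]
blue [153.1 256.8] [112 228  83  58 482] [472. 164.   5.]
blue [172.5 253.9] [164 246  18  17 234] [479. 121.   5.]
red [121.7 198.1] [ 94 189  57  20 894] [606. 245.   5.]
red [108.1 227.7] [104 227   9   3  15] [537. 272.   5.]
red [233.7 253.4] [220 240  28  28 383] [482. -17.   5.]
red [354.8 272. ] [347 264  17  17 229] [ 443. -287.    5.]
yellow [152.5 154.2] [152 148   2  14  24] [710. 180.   5.]
yellow [324.8 266.5] [276 235 101  65 571] [ 455. -220.    5.]
reel [657.  80.  13.] 662.0
r2 [ 733. -136.   13.] 745.0
r3 [ 772. -204.   13.] 799.0
r4 [ 664. -379.   13.] 764.0
nut [633. -14.   9.] 633.0
bolt [657. -98.  20.] 664.0
bf [ 655. -182.   30.] 680.0
kf [ 633. -271.   30.] 689.0
```

View pics/crop.png

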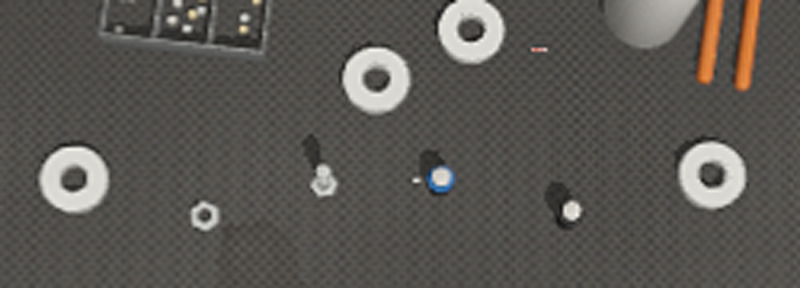

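The crop confirms the row as reel, nut, standing bolt, blue fitting and black fitting. The leftmost reel is 662 mm from the base and the others are 745 mm or more, so it is the one meant. Next I refine positions from both fixed views.

```bash
python3 - <<'E'
from h import *
import json
top=dict(reel=(192.7,175.5),nut=(233.6,186.9),bf=(307.4,174.9),kf=(348.2,185.5),Mreel=(135.2,258.4),Mbf=(172.5,253.9),Mnut=(326.1,266.8),Mbolt=(354.8,272))
Z=dict(reel=13,nut=9,bf=32,kf=32,Mreel=4,Mbf=4,Mnut=4,Mbolt=4,Mkf=4)
T=cam("top");S=cam("scene")
im=arm.capture("scene");h,s,v=cv2.split(cv2.cvtColor(im,cv2.COLOR_RGB2HSV))
ms=[(s<45)&(v>170),(h>95)&(h<125)&(s>110)&(v>60),((h<8)|(h>172))&(s>140)&(v>80)]
bl=[b for m in ms for b in blobs(m,8)]
for k,p in top.items():
    P=ray(T,[p],Z[k])[0]; q=proj(S,[P])[0]
    c=[b[0] for b in bl if np.hypot(*(b[0]-q))<7]
    print(k,P.round(1),[ray(S,[x],Z[k])[0].round(1)[:2] for x in c])
print("bolt",ray(T,[(270.9,173.75)],46),ray(T,[(270.9,178.4)],6))
# dark disc
it=arm.capture("top"); g=it.max(2)[245:280,285:312]; 
print([(b[0]+[285,245],b[1][4],ray(T,[b[0]+[285,245]],4)[0].round(1)) for b in blobs(g<60)])
cr=np.hstack([cv2.resize(im[185:295,215:295],None,fx=5,fy=5,interpolation=cv2.INTER_CUBIC),cv2.resize(it[150:260,235:315],None,fx=5,fy=5,interpolation=cv2.INTER_CUBIC)])
cv2.imwrite("pics/sc.png",cr[:,:,::-1])
E
```

```text
reel [658.2  81.2  13. ] [array([658. ,  82.3])]
nut [633.2 -12.9   9. ] [array([632.5, -11.9])]
bf [ 657.5 -180.1   32. ] [array([ 657.8, -179.1]), array([ 653.2, -167.8])]
kf [ 634.1 -271.6   32. ] [array([ 634.3, -270. ])]
Mreel [468.2 205.3   4. ] [array([467.3, 205.3])]
Mbf [479.5 121.    4. ] [array([479.2, 121.3])]
Mnut [ 454.2 -223.4    4. ] [array([ 453.2, -223.9])]
Mbolt [ 443.  -287.6    4. ] [array([ 442.2, -287.4])]
bolt [[655.88807683 -98.49131608  46.        ]] [[654.63578302 -97.76313604   6.        ]]
[(array([297.6, 261.5]), np.int32(214), array([ 465.5, -159.7,    4. ]))]
```

View pics/sc.png

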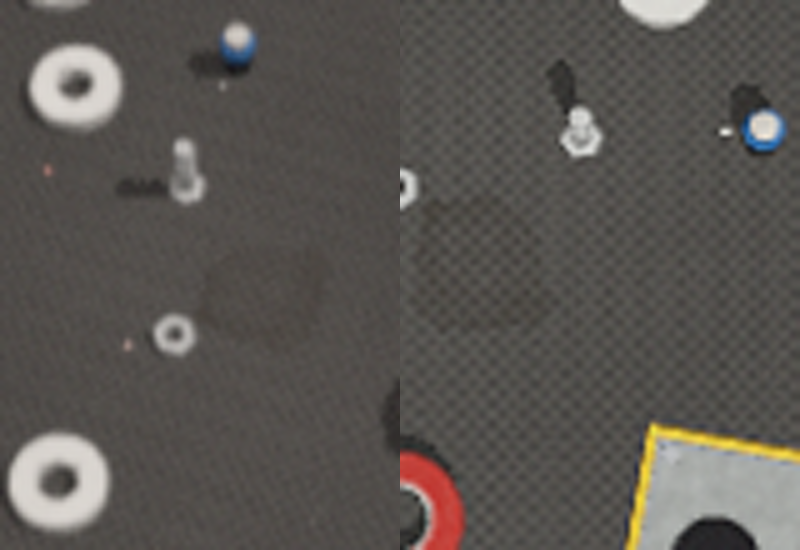

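The two views agree to about 1 mm, and the mark spacings match the trays (85 and 130 mm). In the crop the bolt stands upright with its head at (654.5,-98), and the dark patch is only a stain. I start with the reel, gripping across tray x.

```bash
cat >> h.py <<'E'
YB=np.array([-11.7,84.2]); YY=np.array([22.8,127.8])
PART=dict(reel=((657.8,81.7),(467.8,205.3),YB,18,),bf=((657.6,-179.6),(479.3,121.1),YB,20),
 kf=((634.2,-270.8),(465.3,-159.8),YY,20),nut=((632.9,-12.4),(453.7,-223.6),YY,18.5),bolt=((654.8,-98),(442.6,-287.5),YY,28))
def rots(Y):
    y=Y/np.hypot(*Y); tx=np.array([y[1],-y[0],0]); out=[]
    for s in (1,-1):
        ty=s*tx; tz=np.array([0,0,-1.]); out.append(R.from_matrix(np.c_[np.cross(ty,tz),ty,tz]).as_rotvec())
    return out
def do(name,hov=130,far=150):
    (px,py),(mx,my),Y,z=PART[name]; q=np.array(arm.get_joints()); best=None
    for r in rots(Y):
        a=arm.solve_ik([px,py,hov],r); b=arm.solve_ik([mx,my,hov],r)
        if a is None or b is None: continue
        c=max(abs(a[5]),abs(b[5]))
        if best is None or c<best[0]: best=(c,r)
    r=best[1]; print(name,"j6",best[0])
    arm.move_ptp([px,py,far],r)
    print("down",arm.movel([px,py,z],120,max_force=15),arm.get_tool_pos())
    arm.clamp(); print("w",arm.get_gripper_width(),"F",arm.get_grip_force(),arm.get_force())
    arm.movel([px,py,hov],200); w=arm.get_gripper_width(); print("lifted w",w)
    if w<5: return False
    arm.move_ptp([mx,my,hov],r)
    arm.movel([mx,my,z+14],150)
    print("touch",arm.movel([mx,my,z+4.5],40,max_force=10),arm.get_tool_pos(),arm.get_force())
    arm.let_go(); arm.movel([mx,my,hov],200); print("t",arm.get_t()); return True
E
python3 -c "
from h import *
do('reel',far=230)
im=arm.capture('wrist');cv2.imwrite('pics/w1.png',im[:,:,::-1])"
```

```text
reel j6 1.5852980003846806
down False [658.46580315  81.7775922   18.81045237]
w 45.25179453929674 F 61.508018623280805 [-1.15429849 -0.55054638  5.55512429]
lifted w 45.534908406032436
touch False [468.41569419 205.5804406   22.90156328] [1.26817141 0.65379418 1.13147445]
t 9.2583
```

View pics/w1.png

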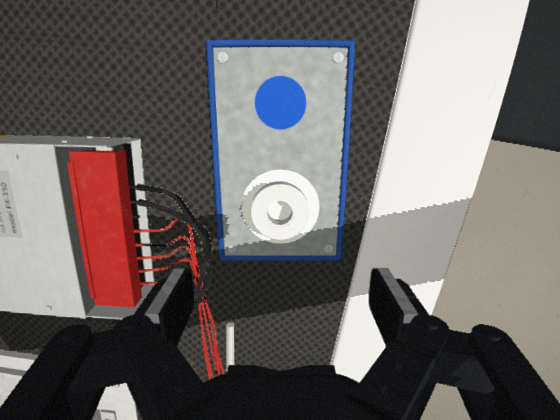

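The reel is flat at (280,210), centred on the white disc. The blue fitting is next.

```bash
python3 -c "
from h import *
do('bf')
im=arm.capture('wrist');cv2.imwrite('pics/w2.png',im[:,:,::-1])"
```

```text
bf j6 1.6802063149101905
down False [ 658.37977835 -179.84458097   20.94028715]
w 16.2505835347659 F 58.381994124501944 [-0.58060382 -0.17102118  2.26731341]
lifted w 15.792513735132252
touch False [479.21259293 121.12742901  24.53350781] [0.50958313 0.41240557 0.49849553]
t 17.8417
```

View pics/w2.png

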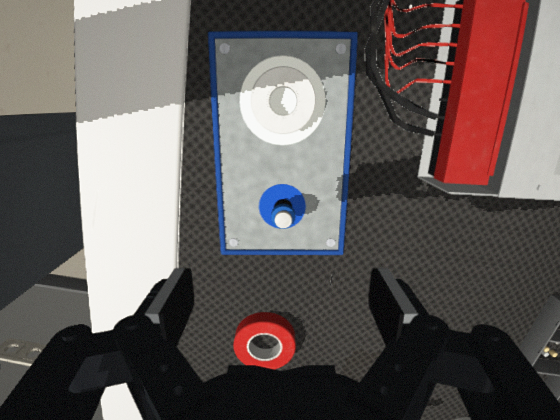

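The blue fitting stands upright at (283,212) on the blue disc, with the red roll clear at (265,345). Now the three yellow-tray parts, stopping if a grasp fails.

```bash
python3 -c "
from h import *
for n in ('kf','nut','bolt'):
    if not do(n): break
im=arm.capture('wrist');cv2.imwrite('pics/w3.png',im[:,:,::-1])"
```

```text
kf j6 1.4165289365864115
down False [ 634.99311179 -271.11296793   21.01730029]
w 15.986027871960907 F 58.38130183517933 [0.13659127 0.49942731 1.86379651]
lifted w 16.107192484796258
touch False [ 465.20511989 -159.76318681   24.55685318] [-0.40196903 -0.07512744 -0.61956387]
t 25.3833
nut j6 1.7277528405978693
down False [633.66117068 -12.47975169  19.38693589]
w 18.208316170371173 F 58.60512435436249 [-2.32674093 -0.07660105  4.73531609]
lifted w 18.112552932070923
touch False [ 453.65070176 -223.63718554   23.06975254] [0.12802835 0.1335022  0.14211021]
t 32.475
bolt j6 1.5987813427428366
down False [655.56914051 -98.18534333  28.95804351]
w 8.168819293467168 F 58.436188101768494 [ 0.36041594 -0.20379328  1.00841456]
lifted w 8.14421661586569
touch False [ 442.48790246 -287.47508433   32.53672812] [ 0.05982845 -0.25183668  0.21757047]
t 39.525
```

View pics/w3.png

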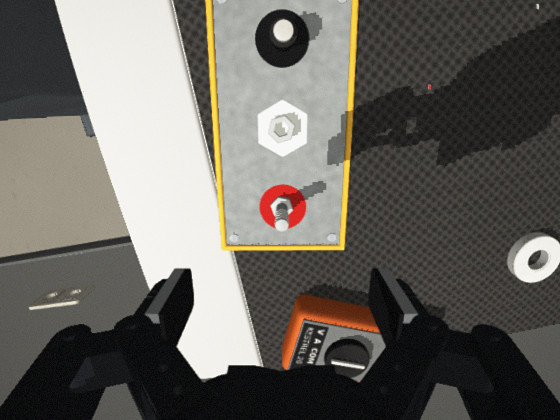

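The black fitting (282,32), nut (282,128) and bolt (281,210) are all on their marks. I lift clear for a last check from above.

```bash
python3 -c "
from h import *
p=arm.get_tool_pos(); arm.movel([p[0],p[1],250],200); arm.movej([1.309,.26,-.138,1.173,0,1.571])
im=arm.capture('top');cv2.imwrite('pics/t2.png',cv2.resize(im[210:310,100:460],None,fx=2.2,fy=2.2,interpolation=cv2.INTER_CUBIC)[:,:,::-1])
print(arm.get_t(),arm.get_gripper_width())"
```

```text
43.3583 84.98166153618133
```

View pics/t2.png

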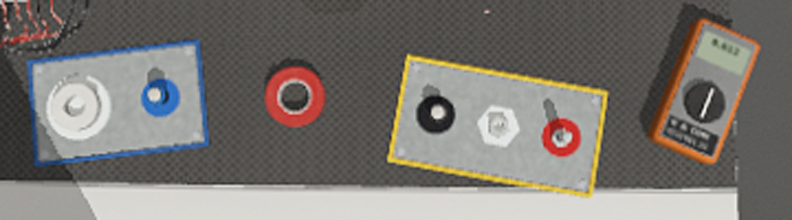

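The top view shows all five parts upright or flat on their marks: reel (77,105), blue fitting (155,95), black fitting (437,112), nut (498,125) and bolt (562,135). The red roll (295,96) and the multimeter have not moved.

```bash
python3 -c "
from workcell import arm
print(arm.close_job())"
```

```text
the job is handed in; nothing more can be done
None
```

Both kits are made up and the job is handed in at about 43 s; the last top view shows all five parts on their marks and the red roll and multimeter unmoved, though the judge returned no verdict.

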